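# Put the mainspring barrel away in the dust-tight tray

### The arm

A 6-joint arm with a two-finger parallel gripper is mounted at the origin on the work surface. World frame = base frame: x ahead of the robot, y to its left, z up, the work surface at z = 0. Lengths are in m, angles in degrees, forces in N, time in s.
With the tool pointing down it reaches from about 0.35 to 0.975 m from the base axis. Payload 4.9 kg.
Tool frame: the origin (TCP) lies on the centre line of the jaws, within the pads' length; the fingertips stand 8 mm ahead of it and the grasp point (between the pads) lies 11 mm behind it; z points along the fingers, y is the line along which they close (so a half turn about z gives the same grasp; the last joint's range is limited). The gripper opens to 85 mm and grips with 20 to 120 N. Pads are 22 mm wide; open, the fingers measure 114 mm over their backs; the gripper's body (76 mm by 85 mm) begins 54 mm behind the grasp point. The pads swing forward as they close: fully open they stand 13 mm farther back than shut.
Start: joints at [68.927, 3.019, 92.412, -0, 84.569, -6.818], TCP at [0.154, 0.606, 0.239] pointing down, gripper open.
Joint ranges: [-172.51, 172.51], [-57.92, 126.97], [3.15, 148.05], [-58.71, 238.71], [5.1, 150.11], [-179.66, 179.66]. Speed limits (degrees/s): [147.25, 147.25, 180, 180, 180, 180].

### API

Orientations are given as a 3x3 rotation matrix whose columns are the frame's x, y, z axes.
In Python, from bench import sense, capture, get_calibration, job_done gives the robot as it stands.
- The arm moves only by the shell command python3 -m crank 'ROWS' [FORCE]. ROWS is JSON, a list of rows, each a list of 3 entries, a list of its own where there are three numbers: the shift along the tool's x, y, z in m, then the turn, a rotation vector about the tool's x, y, z in degrees, then the opening, from 0 (shut) to 1 (fully open). A call has 1 to 5 rows; each row is the pose to reach, as a shift and turn from the pose commanded when the call began, along the tool's axes at that moment; what a row does not reach only later rows make up. A row lasts 1/8 s, in which the tool goes at most 62.5 mm and 10.7 degrees, less where a joint would pass 70% of its speed; a pose out of reach is approached as far as the arm can. A call with a gripper value outside its range is refused whole. The fingers move at their own pace and stop on an object; FORCE is the grip in N (left out, the last holds). Time passes only in rows, so rows that repeat a pose let the fingers close. It gives the time, the measured TCP pose, the force, the opening and the grip force at its end, in the units of the state.
- sense(): the state, without advancing time (a new reading comes with each control period).
- capture(name): name is "side" or "top" or "wrist"; returns (picture, depth): 420x560x3 uint8, red, green, blue; 420x560 float32, m along the optical axis (not along the pixel's ray), 0 where there is no reading.
- get_calibration(name): a dict with "fx", "fy", "cx", "cy" (pixels), "distortion" ([k1, k2, p1, p2, k3] as OpenCV has them; the pictures are not rectified), "rvec" (rotation vector, rad) and "tvec" (3), from world to camera coordinates, as OpenCV has them. Camera axes: x right, y down, z forward; pixel columns grow to the right and rows downward; lengths in m; the calibration is good to about 2 mm. A picture is of the moment at which its call begins: read the wrist's pose just before it. get_calibration takes no time and is no camera call; for the wrist camera it gives the pose at the moment of the call.
- job_done(): hands the job in; it is judged then, once.
The state is a dict: "clock": time; "q": joint angles; "qvel": joint speeds; "effort": joint torques, N m; "tool_pos": TCP position; "ee_rot": TCP orientation; "wrist_force": force on the tool from outside, world axes, zero at the start; "torque": the same for the moment, N m; "finger_gap": finger opening in m; "grip_force": force on a finger pad.
Only numpy, scipy, OpenCV 4.12 (cv2) and the standard library are available. Lean on these libraries where they do the work, as an engineer would, in place of code of your own. Each camera call takes 0.05 s, during which the arm holds its last target. There are 200 camera calls.

### The job

Put the brass mainspring barrel away: press the plunger on top of the grey dust-tight cabinet so that its tray springs out, stand the barrel upright with its arbor in the hole of the wooden block in the tray, then push the tray home until the catch clicks and it stays shut. Set the barrel down rather than dropping or tipping it, press and push firmly but never force the cabinet, and leave everything else on the bench where it is.

Things in the scene. Friction and masses are not known exactly. Their poses are not given: they have to be found in the camera images.
- cabinet: Low grey steel cabinet fixed to the bench: 170 mm deep (its x), 200 wide (its y), 72 high. Origin at the centre of its underside, z up; its front looks along its own -x, roughly at the robot. The tray's mouth fills the left of the front (y -36 to +94 mm), the latch is inside the right. No part of it, plunger and tray included, may be loaded above about 25 N.
- release_top (a point): Centre of the flat top of the release plunger: a plain round steel button 25 mm across, standing 14 mm out of the cabinet's roof and 8 mm out of a dark guard collar (36 mm across, 6 mm high), at cabinet x 0, y -68, z 86 mm. Press it straight down. The point moves with the plunger.
- release (a joint): How far the plunger is pressed, m: 0 up, 0.008 at its stop. Its spring takes 2 N to start and 6 N at the stop; the tray is let go at about 5 mm. It springs back up when released. As the tray is pushed home it dips 5 mm while the catch rides over, and jumps up again at the click.
- tray (a joint): How far out the tray is, m, along the cabinet's -x: latched about 0, sprung out 0.080. A spring drives it out. Pushed slowly (10 mm/s) it takes 4 to 9 N, then 12 N as the catch rides up; the worn catch has play, so the click comes somewhere from 1 to 11 mm past 0 (differs each time), a stiff stop (12 N/mm) 1 mm after it. Freed, it then rests at 0; freed before the click, it comes right out.
- tray_front (a point): Middle of the outer face of the tray's aluminium front, a plain upright plate 126 mm wide, from 9 to 63 mm above the bench, no handle; at cabinet y +29, z 36 mm; shut it stands 16 mm in front of the case. Its x axis points into the cabinet (the way to push). Moves with the tray.
- socket (a point): Centre of the hole's mouth on top of the light wooden block (56 x 56 mm, top 26 mm above the bench) in the tray, 47 mm behind the tray's outer front face, on its middle line. Hole 11 mm across, 11 mm deep. The tray is 122 mm wide inside; side walls reach 32 mm, the front 63 mm above the bench. Moves with the tray; under the roof until the tray is out.
- barrel: Mainspring barrel, about 0.22 kg: brass drum 42 mm across, 24 mm high, toothed rim at its foot (4 mm high, 47 mm across). Steel arbor 8 mm across, 10 mm out below (tapered end) and 10 mm out on top. Origin at the centre of the rim's underside, z up. Grip the drum's sides 4 to 24 mm above it. It starts with its arbor in a wooden block's hole, its rim 16 mm above the bench.
- block_barrel: Light wooden block, 56 x 56 x 16 mm, fixed to the bench left or right of the cabinet, in which the barrel stands at the start; hole 11 mm across, 12 mm deep. Origin at the centre of its underside.
- block_wheel: The same kind of block on the other side, fixed, holding the thin wheel.
- wheel: A thin toothed brass wheel, 41 mm across and 3 mm thick on a slim steel arbor; not the barrel, it stays where it is. Origin on its arbor, at the block's top.
- movement: Clock movement, two upright brass plates 76 wide and 94 mm high held 48 mm apart by pillars, about 107 mm tall; stays where it is. Origin at the centre of its underside.
- loupe: Black eyeglass 36 mm across, 32 mm high; stays. Origin at the centre of its underside.
- screwdriver: Slim brass screwdriver 110 mm long, 11 mm thick, lying; stays. Origin under the end of its handle, x towards the blade.
- tweezers: Steel tweezers 145 mm long, 8 mm high, lying; stay. Origin under their middle, x towards the points.
- parts_bowl: Glass bowl 76 mm across, 34 mm high; stays. Origin at the centre of its underside.
- oil_bottle: Small amber bottle 32 mm across, 62 mm high; stays. Origin at the centre of its underside.
- brush: Wooden brush 150 mm long, 42 mm wide, 20 mm high, lying; stays. Origin under its middle, x towards the bristles.
There are look-alikes about, which are no part of the job. Leave any purple look-alike of the barrel alone.

How it is judged (in metres and radians):
On the way, in this order (a step that is already met when the one before it is completed fails the run):
1. the tray has been let go and has sprung out (value of joint tray above 0.074 m), for 0.1 s.
2. the barrel stands seated in the block of the open tray, let go (horizontal distance between barrel and socket below 0.003 m and z of barrel in the frame of socket between -0.002 and 0.002 m and angle between barrel's own z axis and vertical below 0.08 rad and value of joint tray above 0.06 m and contact force between the fingers and barrel below 0.2 N), for 0.2 s.
At the end, for the whole second after the job is handed in: The tray is shut and held by its catch with nothing pushing it (tray joint under 4 mm and still, plunger back up within 1.5 mm), and the barrel stands at rest in the tray's block: within 3 mm of the hole's centre, its rim within 2 mm of the block's top, upright within 0.08 rad (value of joint tray below 0.004 m and value of joint release below 0.0015 m and velocity of joint tray below 0.01 m/s and horizontal distance between barrel and socket below 0.003 m and z of barrel in the frame of socket between -0.002 and 0.002 m and angle between barrel's own z axis and vertical below 0.08 rad and linear speed of barrel below 0.02 m/s); the robot touches nothing.
It fails at once if the fingers press on the cabinet, its plunger or its tray with more than 25 N (contact force between the fingers and cabinet above 25 N).
It fails at once if the barrel is dropped or rammed on the cabinet or tray (more than 25 N) (contact force between barrel and cabinet above 25 N).
It fails at once if the barrel is tipped by more than 0.6 rad (angle between barrel's own z axis and vertical above 0.6 rad).
It fails at once if another thing on the bench is moved by more than 15 mm (distance of any of wheel, movement, loupe, screwdriver, tweezers, parts_bowl, oil_bottle, brush from where it was at the start of the episode above 0.015 m).
It also fails if it takes over 61 s, if anything falls off the work surface, if the arm or the gripper's body presses on something with over 40 N, if the wrist force passes 120 N, or if a joint passes its speed limit or range.

## Working session

There is one attempt and no reset: what is moved stays moved. The work goes in short steps, Python scripts to look and compute and a shell command to move; the robot and the scene stay as the last step left them, time stands still between calls to the robot, and variables do not carry over. Pictures are saved under pics/ and viewed, at most 10 in all, crops included, and the job is handed in when it is done.

```bash
mkdir -p pics; ls
cat > h.py <<'E'
import numpy as np, cv2
from bench import sense, capture, get_calibration, job_done
def cal(n):
    c=get_calibration(n);K=np.array([[c['fx'],0,c['cx']],[0,c['fy'],c['cy']],[0,0,1.]])
    return K,np.array(c['distortion'],float),cv2.Rodrigues(np.array(c['rvec'],float))[0],np.array(c['tvec'],float).ravel()
def ray(C,uv,z):
    K,D,R,t=C
    p=cv2.undistortPoints(np.array(uv,float).reshape(-1,1,2),K,D).reshape(-1,2)
    d=np.c_[p,np.ones(len(p))]@R; o=-R.T@t
    return o+d*((z-o[2])/d[:,2])[:,None]
def cloud(C,dep):
    K,D,R,t=C;h,w=dep.shape
    g=np.stack(np.meshgrid(np.arange(w),np.arange(h)),-1).reshape(-1,1,2).astype(float)
    p=cv2.undistortPoints(g,K,D).reshape(-1,2)
    X=np.c_[p,np.ones(len(p))]*dep.reshape(-1,1)
    return ((X-t)@R).reshape(h,w,3)
def proj(C,P):
    K,D,R,t=C
    return cv2.projectPoints(np.array(P,float).reshape(-1,3),cv2.Rodrigues(R)[0],t,K,D)[0].reshape(-1,2)
def save(n,im): cv2.imwrite('pics/'+n,im[:,:,::-1])
E
python3 - <<'E'
from h import *
for n in('top','side'):
    C=cal(n);im,d=capture(n);save(n+'0.png',im);np.savez('/tmp/'+n,im=im,d=d)
    print(n,-C[2].T@C[3],C[2][2],C[0][0,0])
s=sense();print(s)
E
```

```text
pics
top [0.37133996 0.00532374 1.28471478] [ 0.10674493  0.00411777 -0.99427791] 457.4485686530717
side [ 0.37684737 -1.05145127  0.92510357] [ 0.10730744  0.77573029 -0.62187429] 419.9651019335414
{'clock': 0.1, 'q': array([ 6.89281657e+01,  3.05350126e+00,  9.24852998e+01,  9.42819833e-04,
        8.45684254e+01, -6.81833353e+00]), 'qvel': array([ 0.03895142, -0.14684574, -0.27596014,  0.17224986, -0.02516455,
        0.04198857]), 'effort': array([ 4.57820875e-06, -3.94902313e+01, -3.71362531e+01, -5.86515898e-05,
        3.86820422e-03, -3.45547335e-05]), 'tool_pos': array([0.15367878, 0.60523979, 0.23817446]), 'ee_rot': array([[-9.69215399e-01,  2.46213398e-01, -6.88145477e-04],
       [ 2.46214244e-01,  9.69213865e-01, -1.74042185e-03],
       [ 2.38444961e-04, -1.85627488e-03, -9.99998249e-01]]), 'wrist_force': array([-0.21125288,  0.11949105, -0.21103746]), 'torque': array([-0.00790525, -0.02104853,  0.0564497 ]), 'grip_force': 0.0, 'finger_gap': 0.08544500540025045}
```

View pics/top0.png

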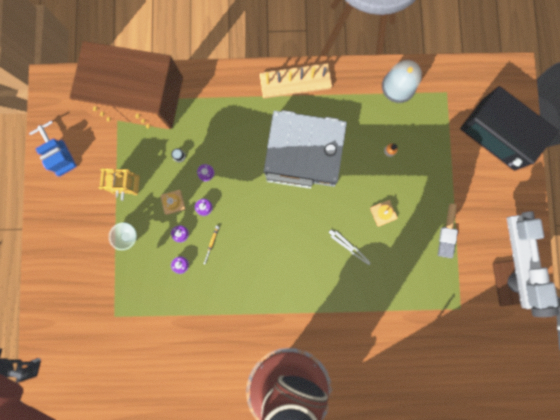

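View pics/side0.png

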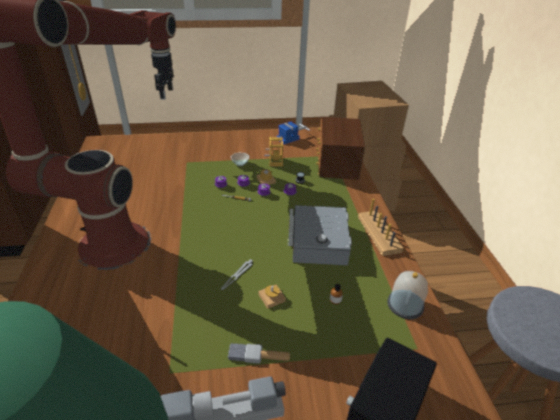

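The top view shows the base at (290,385), the cabinet at about (305,148) with its plunger at (331,149) and its front towards the robot. Barrel candidates are the two blocks at (173,203) and (385,213) and the purple look-alikes at (205,172), (203,207), (180,233) and (180,265). I'll check these in one close crop.

Run:
```python
from h import *
z=np.load('/tmp/top.npz');im,d=z['im'],z['d'];C=cal('top')
a=im[160:250,140:230];b=im[170:260,340:430]
c=im[95:205,250:360]
r=lambda x:cv2.resize(x,(390,390) if x.shape[0]<100 else (390,390),interpolation=cv2.INTER_CUBIC)
save('crop1.png',cv2.resize(np.hstack([r(a),r(b),r(c)]),(798,266)))
P=cloud(C,d)
hsv=cv2.cvtColor(im,cv2.COLOR_RGB2HSV)
print(ray(C,[(173,203),(385,213)],0.03),P[203,173],P[213,385],P[140,300],P[149,331])
# cabinet roof via depth
m=((P[...,2]>.064)&(P[...,2]<.08)&(np.abs(P[...,1])<.25)&(P[...,0]>.5)&(P[...,0]<.85)).astype(np.uint8)
m[:, :255]=0;m[:,355:]=0
m=cv2.morphologyEx(m,cv2.MORPH_OPEN,np.ones((3,3)))
cs=max(cv2.findContours(m,0,1)[0],key=cv2.contourArea)
pts=ray(C,cs.reshape(-1,2),.072)[:,:2].astype(np.float32)
rc=cv2.minAreaRect(pts);print(rc,cv2.boxPoints(rc),np.median(P[...,2][m>0]))
```

```text
[[ 0.52008832  0.30776074  0.03      ]
 [ 0.47868247 -0.27694136  0.03      ]] [0.51899561 0.30553903 0.03921717] [ 0.47829944 -0.27593416  0.03447716] [ 0.6781658  -0.04660252  0.07464669] [ 0.6492587  -0.12845881  0.08381759]
((0.6626089215278625, -0.059673331677913666), (0.20002228021621704, 0.1774255633354187), 79.64619445800781) [[ 0.5573661  -0.14211196]
 [ 0.73190254 -0.17399997]
 [ 0.76785177  0.02276529]
 [ 0.5933153   0.0546533 ]] 0.07211216158177125
```

View pics/crop1.png

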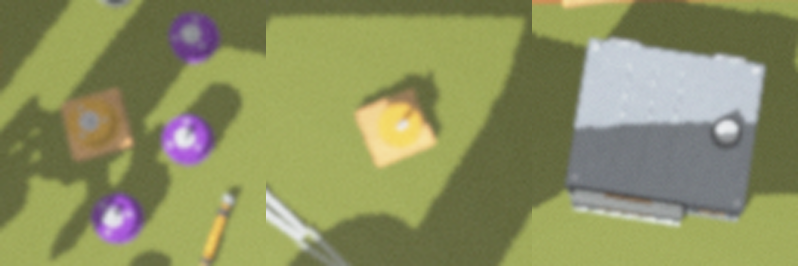

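The left block at (173,203) carries a brass drum with a grey arbor, so it is the barrel; the right one at (385,213) is the thin wheel. The purple ones stay where they are. First I'll go above the plunger with the gripper shut.

```bash
R='[-0.22,-0.196,0]'
python3 -m crank '[[[-0.044,-0.039,0],[0,0,0],0],[[-0.088,-0.078,0],[0,0,0],0],[[-0.132,-0.118,0],[0,0,0],0],[[-0.176,-0.157,0],[0,0,0],0],[[-0.22,-0.196,0],[0,0,0],0]]' 40
python3 -m crank '[[[-0.044,-0.039,0],[0,0,0],0],[[-0.088,-0.078,0],[0,0,0],0],[[-0.132,-0.118,0],[0,0,0],0],[[-0.176,-0.157,0],[0,0,0],0],[[-0.22,-0.196,0],[0,0,0],0]]'
python3 -m crank '[[[-0.044,-0.039,0],[0,0,0],0],[[-0.088,-0.078,0],[0,0,0],0],[[-0.132,-0.118,0],[0,0,0],0],[[-0.176,-0.157,0],[0,0,0],0],[[-0.22,-0.196,0],[0,0,-3.9],0]]'
python3 -m crank '[[[0,0,0],[0,0,0],0],[[0,0,0],[0,0,0],0]]'
python3 - <<'E'
from h import *
s=sense();C=cal('wrist');im,d=capture('wrist');save('w1.png',im);np.savez('/tmp/w1',im=im,d=d)
print(s['clock'],s['tool_pos'],s['ee_rot'],-C[2].T@C[3],C[2][2],proj(C,[(.65,-.1265,.086)]))
E
```

```text
clock: 0.72
tool_pos: [0.3194, 0.3598, 0.2389]
ee_rot: [[-0.969, 0.246, -0.0], [0.246, 0.969, -0.0], [0.0, -0.0, -1.0]]
wrist_force: [1.4, 0.2, 0.3]
finger_gap: -0.0003
grip_force: 0.0
clock: 1.35
tool_pos: [0.4844, 0.1156, 0.239]
ee_rot: [[-0.969, 0.246, -0.0], [0.246, 0.969, 0.0], [0.0, 0.0, -1.0]]
wrist_force: [0.9, 0.2, -0.4]
finger_gap: -0.0002
grip_force: 0.0
clock: 1.98
tool_pos: [0.6494, -0.1284, 0.2386]
ee_rot: [[-0.984, 0.178, -0.001], [0.178, 0.984, 0.0], [0.001, 0.0, -1.0]]
wrist_force: [1.5, 0.4, 0.7]
finger_gap: -0.0001
grip_force: 0.0
clock: 2.22
tool_pos: [0.6483, -0.1265, 0.2384]
ee_rot: [[-0.984, 0.18, -0.002], [0.18, 0.984, 0.001], [0.002, 0.001, -1.0]]
wrist_force: [-1.0, 0.4, 0.4]
finger_gap: 0.0
grip_force: 0.0
2.225 [ 0.64833341 -0.12647483  0.23840515] [[-9.83614133e-01  1.80278930e-01 -1.65689264e-03]
 [ 1.80277684e-01  9.83615368e-01  8.74166676e-04]
 [ 1.78733889e-03  5.61141930e-04 -9.99998245e-01]] [ 0.56770565 -0.11165353  0.37232987] [ 0.31342802 -0.05634458 -0.94793891] [[280.8517978  191.82421925]]
```

View pics/w1.png

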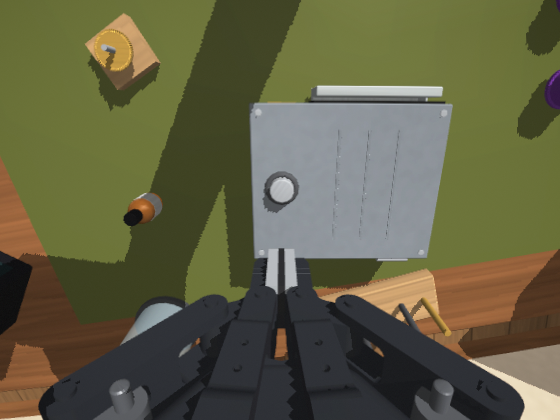

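The wrist view shows the plunger cap at about (282,188), the roof corners at (250,103), (450,104), (432,259) and (254,259), and the tray front along the top edge. I'll compute the positions.

Run:
```python
from h import *
z=np.load('/tmp/w1.npz');im,d=z['im'],z['d'];C=cal('wrist')
hsv=cv2.cvtColor(im,cv2.COLOR_RGB2HSV)
m=((hsv[...,2]>205)&(hsv[...,1]<40)).astype(np.uint8);mm=np.zeros_like(m);mm[165:212,262:302]=m[165:212,262:302]
c=max(cv2.findContours(mm,0,1)[0],key=cv2.contourArea);(u,v),r=cv2.minEnclosingCircle(c);print(u,v,r,ray(C,[(u,v)],.086))
P=cloud(C,d);m=(abs(P[...,2]-.072)<.004).astype(np.uint8);m[:100]=0;m[:,:240]=0;m[:,470:]=0;m[262:]=0
m=cv2.morphologyEx(m,cv2.MORPH_OPEN,np.ones((3,3)))
c=max(cv2.findContours(m,0,1)[0],key=cv2.contourArea)
rc=cv2.minAreaRect(ray(C,c.reshape(-1,2),.072)[:,:2].astype(np.float32));print(rc)
q=ray(C,[(250,103),(450,104),(432,259),(254,259)],.072)[:,:2];print(q)
print(ray(C,[(311,88),(442,88)],.063))
```

```text
284.0 183.0 7.280210018157959 [[ 0.64168256 -0.12123548  0.086     ]]
((0.662476658821106, -0.059191882610321045), (0.1993948221206665, 0.17328664660453796), 79.42937469482422)
[[ 0.56103495 -0.1400115 ]
 [ 0.59582483  0.05151206]
 [ 0.76478997  0.03066175]
 [ 0.72743577 -0.17125413]]
[[ 0.55781114 -0.07915422  0.063     ]
 [ 0.58002546  0.04860296  0.063     ]]
```

```bash
python3 -m crank '[[[-0.002,0,0.05],[0,0,0],0],[[-0.002,0,0.1],[0,0,0],0],[[-0.002,0,0.13],[0,0,0],0],[[-0.002,0,0.138],[0,0,0],0],[[-0.002,0,0.138],[0,0,0],0]]'
python3 -m crank '[[[0,0,0.003],[0,0,0],0],[[0,0,0.006],[0,0,0],0],[[0,0,0.008],[0,0,0],0],[[0,0,0.010],[0,0,0],0],[[0,0,0.0115],[0,0,0],0]]'
python3 - <<'E'
from h import *
C=cal('top');im,d=capture('top');P=cloud(C,d)
m=(abs(P[...,2]-.06)<.01)&(P[...,0]<.56)&(P[...,0]>.44)&(abs(P[...,1]+.03)<.12);print(m.sum(),P[m].mean(0) if m.any() else 0,sense()['wrist_force'],sense()['tool_pos'])
E
```

```text
clock: 2.9
tool_pos: [0.6508, -0.1263, 0.1021]
ee_rot: [[-0.984, 0.179, 0.001], [0.179, 0.984, -0.0], [-0.001, -0.0, -1.0]]
wrist_force: [-0.6, -0.5, 0.5]
finger_gap: -0.0004
grip_force: 0.0
clock: 3.52
tool_pos: [0.6513, -0.1272, 0.0913]
ee_rot: [[-0.984, 0.18, 0.001], [0.18, 0.984, -0.0], [-0.001, -0.0, -1.0]]
wrist_force: [-1.6, 0.6, 6.1]
finger_gap: -0.0006
grip_force: 3.0
0 0 [-1.63278435  0.72135309  5.74115828] [ 0.65127506 -0.12724735  0.09111972]
```

```bash
python3 -m crank '[[[0,0,0.001],[0,0,0],0],[[0,0,0.002],[0,0,0],0],[[0,0,0.003],[0,0,0],0],[[0,0,0.003],[0,0,0],0]]'
python3 - <<'E'
from h import *
C=cal('top');im,d=capture('top');P=cloud(C,d)
m=(abs(P[...,2]-.06)<.01)&(P[...,0]<.56)&(P[...,0]>.44)&(abs(P[...,1]+.03)<.12);print(m.sum(),P[m].mean(0) if m.any() else 0,sense()['wrist_force'],sense()['tool_pos'])
E
```

```text
clock: 4.08
tool_pos: [0.6514, -0.1273, 0.0876]
ee_rot: [[-0.984, 0.18, 0.002], [0.18, 0.984, -0.001], [-0.002, -0.0, -1.0]]
wrist_force: [0.0, 0.6, 5.4]
finger_gap: 0.0001
grip_force: 2.4
141 [0.5309205  0.0114035  0.06243847] [ 1.20358317 -0.27102884  5.28156456] [ 0.65140993 -0.1272521   0.08751765]
```

```bash
python3 -m crank '[[[0,0,-0.05],[0,0,0],0],[[0,0,-0.11],[0,0,0],0],[[0.022,0.042,-0.13],[0,0,0],0.75],[[0.048,0.093,-0.13],[0,0,0],0.75],[[0.074,0.143,-0.13],[0,0,0],0.75]]'
python3 -m crank '[[[0.027,0.052,0],[0,0,8],0.75],[[0.053,0.104,0],[0,0,17],0.75],[[0.08,0.155,0],[0,0,26],0.75],[[0.107,0.207,0],[0,0,34.6],0.75],[[0.134,0.259,0],[0,0,34.6],0.75]]'
python3 -m crank '[[[0,0,0],[0,0,0],0.75],[[0,0,0],[0,0,0],0.75]]'
python3 - <<'E'
from h import *
s=sense();C=cal('wrist');im,d=capture('wrist');save('w2.png',im);np.savez('/tmp/w2',im=im,d=d)
print(s['clock'],s['tool_pos'],s['ee_rot'],s['finger_gap'],proj(C,[(.519,.306,.04)]))
C=cal('top');im,d=capture('top');np.savez('/tmp/top2',im=im,d=d);P=cloud(C,d)
m=(abs(P[...,2]-.06)<.01)&(P[...,0]<.56)&(P[...,0]>.44)&(abs(P[...,1]+.03)<.12);print(m.sum(),P[m].mean(0) if m.any() else 0)
E
```

```text
clock: 4.75
tool_pos: [0.6026, 0.0282, 0.216]
ee_rot: [[-0.984, 0.181, -0.001], [0.181, 0.984, 0.0], [0.001, 0.0, -1.0]]
wrist_force: [0.6, 1.0, -0.7]
finger_gap: 0.0541
grip_force: 0.0
clock: 5.38
tool_pos: [0.517, 0.3072, 0.2154]
ee_rot: [[-0.707, 0.707, -0.002], [0.707, 0.707, -0.001], [0.001, -0.002, -1.0]]
wrist_force: [0.1, -0.0, 0.6]
finger_gap: 0.0637
grip_force: 0.0
clock: 5.62
tool_pos: [0.518, 0.3054, 0.2157]
ee_rot: [[-0.708, 0.706, -0.001], [0.706, 0.708, -0.001], [0.0, -0.002, -1.0]]
wrist_force: [-0.3, -0.3, -0.1]
finger_gap: 0.0645
grip_force: 0.0
5.625 [0.51799238 0.30538403 0.21570035] [[-7.08026740e-01  7.06184180e-01 -1.42829764e-03]
 [ 7.06185618e-01  7.08025544e-01 -1.30445448e-03]
 [ 9.00860966e-05 -1.93223190e-03 -9.99998129e-01]] 0.06448878744637682 [[281.9857026  184.52092735]]
198 [ 0.49473164 -0.00099494  0.06202628]
```

View pics/w2.png

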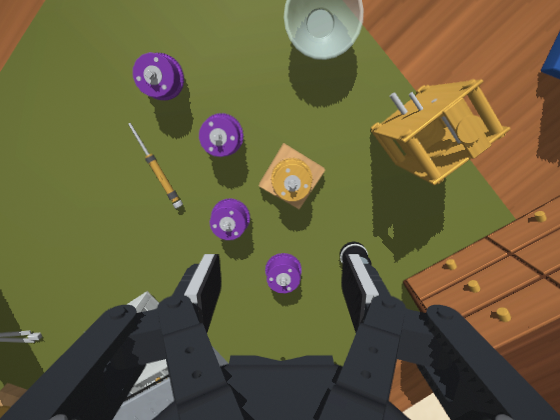

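Wrist view: the brass barrel, toothed with a thick arbor, sits on its block at about (291,180). The purple ones at (229,219), (221,134) and (284,272) are clear of the 45° jaw line. I'll measure with depth.

Run:
```python
from h import *
z=np.load('/tmp/w2.npz');im,d=z['im'],z['d'];C=cal('wrist');P=cloud(C,d)
hsv=cv2.cvtColor(im,cv2.COLOR_RGB2HSV);print(hsv[170,280],hsv[160,292],P[175,280],P[184,292],P[155,292])
w=np.zeros(d.shape,bool);w[140:215,255:330]=1
m=(w&(abs(P[...,2]-.04)<.0035)).astype(np.uint8)
c=max(cv2.findContours(m,0,1)[0],key=cv2.contourArea);(u,v),r=cv2.minEnclosingCircle(c)
e=cv2.minEnclosingCircle(ray(C,c.reshape(-1,2),.04)[:,:2].astype(np.float32));print(m.sum(),u,v,r,e)
mb=(w&(abs(P[...,2]-.016)<.003)).astype(np.uint8);print(cv2.minAreaRect(P[mb>0][:,:2].astype(np.float32)))
m2=(w&(hsv[...,1]>190)&(hsv[...,2]>120)).astype(np.uint8)
c=max(cv2.findContours(m2,0,1)[0],key=cv2.contourArea);print(cv2.minEnclosingCircle(c),cv2.minEnclosingCircle(ray(C,c.reshape(-1,2),.03)[:,:2].astype(np.float32)))
```

```text
[ 20 162 202] [ 20 162 224] [0.51079056 0.31122801 0.04077387] [0.52498536 0.31481193 0.04988154] [0.5081936  0.33292927 0.01521339]
1078 291.4117736816406 182.0 19.07869529724121 ((0.5253980159759521, 0.3143206834793091), 0.020916372537612915)
((0.5258645415306091, 0.3137930929660797), (0.05643423646688461, 0.056395530700683594), 13.74825382232666)Traceback (most recent call last):
  File "<stdin>", line 10, in <module>
ValueError: max() iterable argument is empty
```

```bash
python3 -m crank '[[[0.001,0.0115,0.05],[0,0,0],0.75],[[0.001,0.0115,0.11],[0,0,0],0.75],[[0.001,0.0115,0.15],[0,0,0],0.75],[[0.001,0.0115,0.175],[0,0,0],0.75],[[0.001,0.0115,0.188],[0,0,0],0.75]]' 30
python3 -m crank '[[[0,0,0],[0,0,0],0.75],[[0,0,0],[0,0,0],0.45],[[0,0,0],[0,0,0],0.3],[[0,0,0],[0,0,0],0.3],[[0,0,0],[0,0,0],0.3]]'
python3 -m crank '[[[0,0,0],[0,0,0],0.3],[[0,0,0],[0,0,0],0.3]]'
```

```text
clock: 6.35
tool_pos: [0.5254, 0.3128, 0.0268]
ee_rot: [[-0.706, 0.708, -0.003], [0.708, 0.706, -0.001], [0.001, -0.003, -1.0]]
wrist_force: [0.3, 0.5, 0.0]
finger_gap: 0.0642
grip_force: 0.0
clock: 6.98
tool_pos: [0.5271, 0.3149, 0.0309]
ee_rot: [[-0.708, 0.706, 0.003], [0.706, 0.708, 0.0], [-0.002, 0.002, -1.0]]
wrist_force: [-1.0, -2.2, 6.5]
finger_gap: 0.0403
grip_force: 31.2
clock: 7.22
tool_pos: [0.5271, 0.3149, 0.0308]
ee_rot: [[-0.708, 0.706, 0.003], [0.706, 0.708, 0.0], [-0.002, 0.002, -1.0]]
wrist_force: [-1.0, -2.1, 6.3]
finger_gap: 0.0408
grip_force: 31.2
```

```bash
python3 -m crank '[[[0,0,-0.01],[0,0,0],0.3],[[0,0,-0.03],[0,0,0],0.3],[[0,0,-0.07],[0,0,0],0.3],[[0,0,-0.12],[0,0,0],0.3],[[0,0,-0.155],[0,0,0],0.3]]' 45
python3 -m crank '[[[-0.01,-0.01,-0.01],[0,0,0],0.3],[[-0.03,-0.028,-0.01],[0,0,-3],0.3],[[-0.06,-0.057,-0.01],[0,0,-9],0.3],[[-0.09,-0.085,-0.01],[0,0,-16],0.3],[[-0.12,-0.114,-0.01],[0,0,-17.3],0.3]]'
python3 - <<'E'
from h import *
s=sense();d=np.array([.536,-.0064,0])-s['tool_pos'];print(s['ee_rot'].T@d,s['finger_gap'])
E
```

```text
clock: 7.85
tool_pos: [0.5264, 0.3152, 0.1879]
ee_rot: [[-0.708, 0.706, 0.004], [0.706, 0.708, 0.002], [-0.001, 0.004, -1.0]]
wrist_force: [-0.2, 0.2, -2.3]
finger_gap: 0.0406
grip_force: 45.8
clock: 8.48
tool_pos: [0.5289, 0.1471, 0.1921]
ee_rot: [[-0.886, 0.463, -0.003], [0.463, 0.886, -0.001], [0.002, -0.002, -1.0]]
wrist_force: [0.6, 0.7, -2.0]
finger_gap: 0.0407
grip_force: 45.9
[-0.07778048 -0.13241424  0.19220979] 0.040680647123783345
```

```bash
python3 -m crank '[[[-0.024,-0.04,0],[0,0,-6],0.3],[[-0.046,-0.078,0],[0,0,-12],0.3],[[-0.066,-0.111,0],[0,0,-17.3],0.3],[[-0.078,-0.132,0],[0,0,-17.3],0.3],[[-0.078,-0.132,0],[0,0,-17.3],0.3]]'
python3 -m crank '[[[0,0,0],[0,0,0],0.3],[[0,0,0],[0,0,0],0.3]]'
python3 - <<'E'
from h import *
s=sense();C=cal('wrist');im,d=capture('wrist');save('w3.png',im);np.savez('/tmp/w3',im=im,d=d)
print(s['clock'],s['tool_pos'],s['ee_rot'],s['finger_gap'],proj(C,[(.536,-.0064,.026)]))
P=cloud(C,d)
m=(abs(P[...,2]-.026)<.003)&(P[...,0]<.58)&(P[...,0]>.48)&(abs(P[...,1]+.006)<.045);print(m.sum(),cv2.minAreaRect(P[m][:,:2].astype(np.float32)))
E
```

```text
clock: 9.1
tool_pos: [0.5368, -0.0057, 0.1922]
ee_rot: [[-0.983, 0.183, -0.003], [0.183, 0.983, 0.0], [0.003, -0.0, -1.0]]
wrist_force: [0.3, 0.7, -1.8]
finger_gap: 0.0403
grip_force: 45.9
clock: 9.35
tool_pos: [0.5376, -0.0032, 0.1933]
ee_rot: [[-0.984, 0.179, -0.001], [0.179, 0.984, 0.0], [0.001, 0.0, -1.0]]
wrist_force: [0.1, 0.2, -1.9]
finger_gap: 0.0404
grip_force: 45.9
9.35 [ 0.53761118 -0.00319682  0.1933466 ] [[-9.83913410e-01  1.78644139e-01 -8.20492071e-04]
 [ 1.78644003e-01  9.83913748e-01  2.37049556e-04]
 [ 8.49640943e-04  8.66602487e-05 -9.99999635e-01]] 0.040390873206068004 [[277.37737836 185.27802648]]
2756 ((0.5246061086654663, -0.010199982672929764), (0.08472581207752228, 0.07531814277172089), 79.61688995361328)
```

View pics/w3.png

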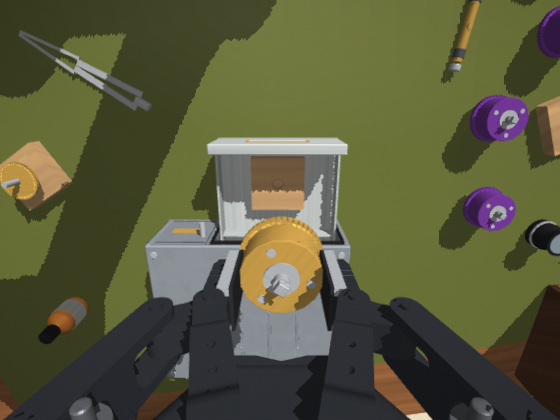

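The view shows the open tray with the block at (251–305, 157–210) and the hole at (278,184). The barrel is gripped upright, with its arbor top at (283,281). I'll measure both in this one picture.

Run:
```python
from h import *
z=np.load('/tmp/w3.npz');im,d=z['im'],z['d'];C=cal('wrist');P=cloud(C,d);s=sense()
hsv=cv2.cvtColor(im,cv2.COLOR_RGB2HSV)
print(hsv[170,260],hsv[200,270],hsv[184,278],P[184,278],P[170,262],P[200,290])
m=((hsv[...,0]<22)&(hsv[...,1]>90)).astype(np.uint8);w=np.zeros_like(m);w[145:216,240:318]=1;m*=w
c=max(cv2.findContours(m,0,1)[0],key=cv2.contourArea);print('block',cv2.minAreaRect(ray(C,c.reshape(-1,2),.026)[:,:2].astype(np.float32)))
g=cv2.cvtColor(im,cv2.COLOR_RGB2GRAY)[174:194,268:288].astype(float);k=g<np.percentile(g[:14],8)
print(np.argwhere(k).mean(0)[::-1]+[268,174])
h=ray(C,[(278,184)],.026);print('hole',h)
w=np.zeros(d.shape,bool);w[215:312,238:326]=1
zz=P[...,2][w];hist=np.histogram(zz,np.arange(.15,.23,.002));print(hist[0])
top=w&(abs(P[...,2]-np.median(P[255:265,255:265,2]))<.003)&(hsv[...,0]<28)&(hsv[...,1]>100)
Q=P[top];print(Q[:,2].mean(),len(Q));A=np.c_[Q[:,:2]-Q[:,:2].mean(0),np.ones(len(Q))];print('tilt',np.linalg.lstsq(A,Q[:,2],rcond=None)[0][:2])
print('drum',cv2.minEnclosingCircle(Q[:,:2].astype(np.float32)),s['tool_pos'])
```

```text
[ 17 112 107] [ 16 115 190] [ 16 115 113] [ 0.53825847 -0.00621808  0.013312  ] [ 0.51739313 -0.01911952  0.02559993] [0.55479834 0.00391805 0.02547587]
block ((0.5345641374588013, -0.006135884672403336), (0.054883889853954315, 0.05634308233857155), 79.7391128540039)
[276.93103448 186.4137931 ]
hole [[ 0.5349725  -0.00549751  0.026     ]]
[   0    0    0    0    0    0    0    0    0    0    0    0    0   17
   91  472  240  101   99  126  116  156  143  156  164 2528 2063  127
  135   87  175   71   15    1    0    0    0    0    0    0]
0.20172147659496734 3741
tilt [ 0.00977475 -0.00253353]
drum ((0.5363657474517822, -0.0025544927921146154), 0.021545588970184326) [ 0.53774683 -0.00315297  0.19349571]
```

```bash
python3 -m crank '[[[0.001,-0.0036,0.03],[0,0,0],0.3],[[0.001,-0.0036,0.07],[0,0,0],0.3],[[0.001,-0.0036,0.105],[0,0,0],0.3],[[0.001,-0.0036,0.125],[0,0,0],0.3],[[0.001,-0.0036,0.134],[0,0,0],0.3]]'
python3 -m crank '[[[0,0,0],[0,0,0],0.3],[[0,0,0],[0,0,0],0.3]]'
python3 - <<'E'
from h import *
s=sense();print(s['tool_pos'],s['ee_rot'].T@(np.array([.5364,-.0066,.0418])-s['tool_pos']))
E
```

```text
clock: 10.02
tool_pos: [0.5354, -0.0065, 0.0583]
ee_rot: [[-0.984, 0.179, -0.003], [0.179, 0.984, 0.0], [0.003, -0.0, -1.0]]
wrist_force: [1.0, -0.1, -1.9]
finger_gap: 0.0405
grip_force: 46.0
clock: 10.28
tool_pos: [0.5374, -0.0073, 0.0612]
ee_rot: [[-0.984, 0.179, 0.002], [0.179, 0.984, -0.0], [-0.002, 0.0, -1.0]]
wrist_force: [-0.1, -1.3, -2.2]
finger_gap: 0.0401
grip_force: 46.0
[ 0.53740871 -0.0072716   0.06115523] [0.00115843 0.00047893 0.01935257]
```

```bash
python3 -m crank '[[[0.001,0.0005,0.003],[0,0,0],0.3],[[0.001,0.0005,0.006],[0,0,0],0.3],[[0.001,0.0005,0.009],[0,0,0],0.3],[[0.001,0.0005,0.011],[0,0,0],0.3],[[0.001,0.0005,0.013],[0,0,0],0.3]]'
python3 -m crank '[[[0,0,0.001],[0,0,0],0.3],[[0,0,0.001],[0,0,0],0.3]]'
```

```text
clock: 10.9
tool_pos: [0.5354, -0.0066, 0.0466]
ee_rot: [[-0.984, 0.18, -0.0], [0.18, 0.984, 0.0], [0.0, -0.0, -1.0]]
wrist_force: [-0.7, 0.5, -1.8]
finger_gap: 0.0406
grip_force: 46.0
clock: 11.15
tool_pos: [0.5354, -0.0066, 0.0457]
ee_rot: [[-0.984, 0.18, -0.0], [0.18, 0.984, 0.0], [0.0, -0.0, -1.0]]
wrist_force: [-1.0, -0.3, -1.4]
finger_gap: 0.0399
grip_force: 46.0
```

The arbor is about 6 mm into the hole without any contact force, so I'll lower the rest gently.

```bash
python3 -m crank '[[[0,0,0.001],[0,0,0],0.3],[[0,0,0.002],[0,0,0],0.3],[[0,0,0.003],[0,0,0],0.3],[[0,0,0.003],[0,0,0],0.3]]'
python3 -m crank '[[[0,0,0.001],[0,0,0],0.3],[[0,0,0.001],[0,0,0],0.3],[[0,0,0.001],[0,0,0],0.3]]'
```

```text
clock: 11.65
tool_pos: [0.5354, -0.0066, 0.0427]
ee_rot: [[-0.984, 0.18, -0.0], [0.18, 0.984, 0.0], [0.0, -0.0, -1.0]]
wrist_force: [-0.1, -0.6, -1.5]
finger_gap: 0.0406
grip_force: 46.0
clock: 12.02
tool_pos: [0.5355, -0.0066, 0.0418]
ee_rot: [[-0.984, 0.18, -0.0], [0.18, 0.984, -0.0], [0.0, -0.0, -1.0]]
wrist_force: [0.4, 0.9, -2.4]
finger_gap: 0.0406
grip_force: 46.0
```

```bash
python3 -m crank '[[[0,0,0.0005],[0,0,0],0.3],[[0,0,0.001],[0,0,0],0.3],[[0,0,0.001],[0,0,0],0.3]]'
python3 -m crank '[[[0,0,0.0005],[0,0,0],0.3],[[0,0,0.001],[0,0,0],0.3],[[0,0,0.001],[0,0,0],0.3]]'
```

```text
clock: 12.4
tool_pos: [0.5355, -0.0066, 0.041]
ee_rot: [[-0.984, 0.18, -0.0], [0.18, 0.984, -0.0], [0.0, -0.0, -1.0]]
wrist_force: [-0.4, 0.2, -0.3]
finger_gap: 0.0403
grip_force: 46.2
clock: 12.78
tool_pos: [0.5359, -0.0067, 0.0409]
ee_rot: [[-0.984, 0.18, 0.0], [0.18, 0.984, -0.0], [-0.0, -0.0, -1.0]]
wrist_force: [-4.4, 0.9, 5.3]
finger_gap: 0.04
grip_force: 46.8
```

Contact: it is seated. I'll open, wait, and rise straight up.

```bash
python3 -m crank '[[[0,0,-0.001],[0,0,0],0.5],[[0,0,-0.001],[0,0,0],0.65],[[0,0,-0.001],[0,0,0],0.75],[[0,0,-0.001],[0,0,0],0.75]]'
python3 -m crank '[[[0,0,-0.01],[0,0,0],0.75],[[0,0,-0.04],[0,0,0],0.75],[[0,0,-0.09],[0,0,0],0.75],[[0,0,-0.14],[0,0,0],0.75],[[0,0,-0.14],[0,0,0],0.75]]'
python3 - <<'E'
from h import *
s=sense();C=cal('wrist');im,d=capture('wrist');save('w4.png',im)
P=cloud(C,d);w=np.zeros(d.shape,bool);w[130:235,225:335]=1
m=w&(abs(P[...,2]-.05)<.0035)&(abs(P[...,0]-.536)<.03)&(abs(P[...,1]+.006)<.03);Q=P[m];print(len(Q),Q[:,2].mean(),cv2.minEnclosingCircle(Q[:,:2].astype(np.float32)),s['tool_pos'],s['clock'])
A=np.c_[Q[:,:2]-Q[:,:2].mean(0),np.ones(len(Q))];print(np.linalg.lstsq(A,Q[:,2],rcond=None)[0][:2])
f=P[(abs(P[...,2]-.062)<.003)&(P[...,0]<.52)&(abs(P[...,1])<.15)];print(cv2.minAreaRect(f[:,:2].astype(np.float32)))
E
```

```text
clock: 13.28
tool_pos: [0.5354, -0.0066, 0.0406]
ee_rot: [[-0.984, 0.18, -0.0], [0.18, 0.984, 0.0], [0.0, -0.0, -1.0]]
wrist_force: [-0.2, -0.4, -0.1]
finger_gap: 0.064
grip_force: 0.0
clock: 13.9
tool_pos: [0.5389, -0.0071, 0.1876]
ee_rot: [[-0.984, 0.18, 0.011], [0.18, 0.984, -0.002], [-0.012, 0.0, -1.0]]
wrist_force: [0.5, -0.2, -1.0]
finger_gap: 0.0639
grip_force: 0.0
1370 0.04942494824365226 ((0.5346947312355042, -0.006787488702684641), 0.021031571552157402) [ 0.53886653 -0.00710309  0.18759641] 13.9
[ 0.00408977 -0.00133766]
((0.4932722747325897, 0.0011097192764282227), (0.12528719007968903, 0.009845194406807423), 79.5979995727539)
```

View pics/w4.png

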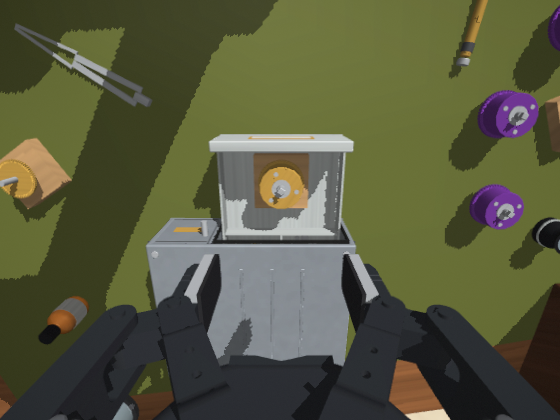

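The barrel is seated upright: the drum is at (281,188), on the hole centre, with its top at z 0.050. Next I'll move the shut fingers in front of the tray.

```bash
python3 -m crank '[[[0.04,0,0],[0,0,0],0.4],[[0.09,0,0],[0,0,0],0],[[0.091,0,0.03],[0,0,0],0],[[0.091,0,0.08],[0,0,0],0],[[0.091,0,0.12],[0,0,0],0]]' 40
python3 -m crank '[[[0,0,0.02],[0,0,0],0],[[0,0,0.026],[0,0,0],0],[[0,0,0.026],[0,0,0],0]]'
python3 - <<'E'
from h import *
s=sense();f=np.array([.4888,.002,.036]);print(s['ee_rot'].T@(f-s['tool_pos']))
E
```

```text
clock: 14.58
tool_pos: [0.4441, 0.0101, 0.0579]
ee_rot: [[-0.984, 0.18, -0.003], [0.18, 0.984, 0.0], [0.003, -0.0, -1.0]]
wrist_force: [0.3, 0.4, -0.2]
finger_gap: 0.0003
grip_force: 0.0
clock: 14.95
tool_pos: [0.4455, 0.0098, 0.0344]
ee_rot: [[-0.984, 0.18, -0.001], [0.18, 0.984, 0.0], [0.001, -0.0, -1.0]]
wrist_force: [-0.1, -0.1, 0.2]
finger_gap: -0.0001
grip_force: 0.0
[-0.04397144  0.00010799 -0.00166287]
```

```bash
python3 -m crank '[[[-0.008,0,0],[0,0,0],0],[[-0.016,0,0],[0,0,0],0],[[-0.022,0,0],[0,0,0],0],[[-0.027,0,0],[0,0,0],0],[[-0.03,0,0],[0,0,0],0]]'
python3 -m crank '[[[-0.002,0,0],[0,0,0],0],[[-0.004,0,0],[0,0,0],0],[[-0.006,0,0],[0,0,0],0],[[-0.008,0,0],[0,0,0],0],[[-0.01,0,0],[0,0,0],0]]'
python3 -m crank '[[[-0.002,0,0],[0,0,0],0],[[-0.004,0,0],[0,0,0],0],[[-0.006,0,0],[0,0,0],0],[[-0.008,0,0],[0,0,0],0],[[-0.01,0,0],[0,0,0],0]]'
```

```text
clock: 15.58
tool_pos: [0.4758, 0.0043, 0.0348]
ee_rot: [[-0.984, 0.18, -0.0], [0.18, 0.984, -0.0], [0.0, -0.0, -1.0]]
wrist_force: [-0.5, 0.3, 0.2]
finger_gap: 0.0003
grip_force: 0.0
clock: 16.2
tool_pos: [0.485, 0.0026, 0.0345]
ee_rot: [[-0.984, 0.18, -0.001], [0.18, 0.984, 0.0], [0.001, -0.0, -1.0]]
wrist_force: [-4.9, 0.3, 2.4]
finger_gap: 0.0003
grip_force: 2.2
clock: 16.82
tool_pos: [0.495, 0.0008, 0.0345]
ee_rot: [[-0.984, 0.18, -0.001], [0.18, 0.984, 0.0], [0.001, -0.0, -1.0]]
wrist_force: [-5.0, 0.7, 0.6]
finger_gap: 0.0002
grip_force: 2.4
```

```bash
python3 -m crank '[[[-0.0025,0,0],[0,0,0],0],[[-0.005,0,0],[0,0,0],0],[[-0.0075,0,0],[0,0,0],0],[[-0.01,0,0],[0,0,0],0],[[-0.0125,0,0],[0,0,0],0]]'
python3 -m crank '[[[-0.0025,0,0],[0,0,0],0],[[-0.005,0,0],[0,0,0],0],[[-0.0075,0,0],[0,0,0],0],[[-0.01,0,0],[0,0,0],0],[[-0.0125,0,0],[0,0,0],0]]'
python3 -m crank '[[[-0.0025,0,0],[0,0,0],0],[[-0.005,0,0],[0,0,0],0],[[-0.0075,0,0],[0,0,0],0],[[-0.01,0,0],[0,0,0],0],[[-0.0125,0,0],[0,0,0],0]]'
```

```text
clock: 17.45
tool_pos: [0.5073, -0.0015, 0.0346]
ee_rot: [[-0.984, 0.18, -0.001], [0.18, 0.984, 0.0], [0.001, -0.0, -1.0]]
wrist_force: [-5.9, 0.4, 0.5]
finger_gap: 0.0
grip_force: 2.6
clock: 18.08
tool_pos: [0.5195, -0.0037, 0.0345]
ee_rot: [[-0.984, 0.18, -0.001], [0.18, 0.984, 0.0], [0.001, -0.0, -1.0]]
wrist_force: [-5.4, 0.9, 0.7]
finger_gap: 0.0004
grip_force: 2.8
clock: 18.7
tool_pos: [0.5318, -0.006, 0.0346]
ee_rot: [[-0.984, 0.18, -0.001], [0.18, 0.984, 0.0], [0.001, -0.0, -1.0]]
wrist_force: [-6.5, 0.1, -0.3]
finger_gap: 0.0
grip_force: 3.0
```

Smooth so far. I'll continue at the same pace to about 0.55, then at 8 mm/s.

```bash
python3 -m crank '[[[-0.0025,0,0],[0,0,0],0],[[-0.005,0,0],[0,0,0],0],[[-0.0075,0,0],[0,0,0],0],[[-0.01,0,0],[0,0,0],0],[[-0.012,0,0],[0,0,0],0]]'
python3 -m crank '[[[-0.0015,0,0],[0,0,0],0],[[-0.003,0,0],[0,0,0],0],[[-0.0045,0,0],[0,0,0],0],[[-0.006,0,0],[0,0,0],0],[[-0.0075,0,0],[0,0,0],0]]'
python3 -m crank '[[[-0.001,0,0],[0,0,0],0],[[-0.002,0,0],[0,0,0],0],[[-0.003,0,0],[0,0,0],0]]'
python3 -m crank '[[[-0.001,0,0],[0,0,0],0],[[-0.002,0,0],[0,0,0],0]]'
```

```text
clock: 19.32
tool_pos: [0.5425, -0.0079, 0.0346]
ee_rot: [[-0.984, 0.18, -0.004], [0.18, 0.984, 0.0], [0.004, -0.0, -1.0]]
wrist_force: [-11.7, 1.5, 4.9]
finger_gap: -0.0005
grip_force: 5.7
clock: 19.95
tool_pos: [0.5506, -0.0094, 0.0346]
ee_rot: [[-0.984, 0.18, -0.002], [0.18, 0.984, 0.0], [0.002, -0.0, -1.0]]
wrist_force: [-7.2, 1.5, 2.5]
finger_gap: -0.0
grip_force: 3.8
clock: 20.32
tool_pos: [0.5533, -0.0099, 0.0346]
ee_rot: [[-0.984, 0.18, -0.003], [0.18, 0.984, 0.0], [0.003, -0.0, -1.0]]
wrist_force: [-8.3, 1.7, 3.0]
finger_gap: -0.0003
grip_force: 4.3
clock: 20.58
tool_pos: [0.5552, -0.0103, 0.0346]
ee_rot: [[-0.984, 0.18, -0.003], [0.18, 0.984, 0.0], [0.003, -0.0, -1.0]]
wrist_force: [-8.1, 0.7, 2.6]
finger_gap: -0.0
grip_force: 4.4
```

```bash
f(){ grep -E 'tool_pos|wrist|grip'; }
python3 -m crank '[[[-0.001,0,0],[0,0,0],0]]'|f
python3 -m crank '[[[-0.001,0,0],[0,0,0],0]]'|f
python3 -m crank '[[[-0.001,0,0],[0,0,0],0]]'|f
python3 -m crank '[[[-0.001,0,0],[0,0,0],0]]'|f
python3 -m crank '[[[-0.001,0,0],[0,0,0],0]]'|f
```

```text
tool_pos: [0.5562, -0.0104, 0.0346]
wrist_force: [-8.1, 1.7, 3.0]
grip_force: 4.3
tool_pos: [0.5575, -0.0107, 0.0346]
wrist_force: [-6.5, -0.2, 1.0]
grip_force: 3.3
tool_pos: [0.5586, -0.0109, 0.0346]
wrist_force: [-8.0, 0.5, 1.5]
grip_force: 4.0
tool_pos: [0.5589, -0.011, 0.0346]
wrist_force: [-11.6, -0.5, 4.9]
grip_force: 5.5
tool_pos: [0.5593, -0.011, 0.0346]
wrist_force: [-14.0, 2.5, 6.5]
grip_force: 6.9
```

Force rises past the 12 N catch level. I'll check the plunger height with the wrist camera.

Run:
```python
from h import *
for n in('wrist','top'):
    C=cal(n);im,d=capture(n);P=cloud(C,d)
    m=(np.hypot(P[...,0]-.650,P[...,1]+.126)<.009)&(P[...,2]>.06)&(P[...,2]<.12);r=(np.hypot(P[...,0]-.650,P[...,1]+.126)<.04)&(abs(P[...,2]-.072)<.005)
    print(n,m.sum(),np.percentile(P[m][:,2],[10,50,90]) if m.any() else 0,np.median(P[r][:,2]) if r.any() else 0)
    if n=='wrist': save('w5.png',im)
```

```text
wrist 0 0 0
top 34 [0.08413267 0.08617326 0.08870385] 0.07224197241506965
```

The plunger stands 14 mm above the roof, so it looks clicked. One more half-millimetre, then back off slowly while watching the force.

```bash
f(){ grep -E 'tool_pos|wrist|grip'; }
python3 -m crank '[[[-0.0005,0,0],[0,0,0],0],[[-0.0005,0,0],[0,0,0],0]]'|f
python3 -m crank '[[[0.002,0,0],[0,0,0],0],[[0.004,0,0],[0,0,0],0]]'|f
python3 -m crank '[[[0.002,0,0],[0,0,0],0],[[0.004,0,0],[0,0,0],0]]'|f
python3 -m crank '[[[0.002,0,0],[0,0,0],0],[[0.004,0,0],[0,0,0],0]]'|f
python3 -m crank '[[[0.002,0,0],[0,0,0],0],[[0.004,0,0],[0,0,0],0]]'|f
```

```text
tool_pos: [0.5594, -0.011, 0.0345]
wrist_force: [-14.7, 0.9, 7.4]
grip_force: 7.0
tool_pos: [0.5575, -0.0107, 0.0346]
wrist_force: [-3.5, 0.9, -0.6]
grip_force: 2.1
tool_pos: [0.5554, -0.0103, 0.0358]
wrist_force: [0.2, -0.5, 0.2]
grip_force: 0.0
tool_pos: [0.5504, -0.0094, 0.0354]
wrist_force: [0.3, -0.5, 0.9]
grip_force: 0.0
tool_pos: [0.5458, -0.0085, 0.0349]
wrist_force: [1.3, 0.2, 0.8]
grip_force: 0.0
```

Contact is lost and the tray stays shut. I'll retreat and verify.

```bash
python3 -m crank '[[[0.02,0,0],[0,0,0],0],[[0.06,0,0],[0,0,0],0],[[0.08,0,-0.04],[0,0,0],0],[[0.08,0,-0.1],[0,0,0],0],[[0.08,0,-0.16],[0,0,0],0]]'
python3 -m crank '[[[0,0,-0.01],[0,0,0],0],[[0,0,-0.01],[0,0,0],0],[[0,0,-0.01],[0,0,0],0]]'
python3 - <<'E'
from h import *
C=cal('top');im,d=capture('top');P=cloud(C,d)
m=(np.hypot(P[...,0]-.650,P[...,1]+.126)<.009)&(P[...,2]>.06);print(np.median(P[m][:,2]))
save('t5.png',cv2.resize(im[80:280,140:406],(798,600),interpolation=cv2.INTER_CUBIC))
C=cal('wrist');im,d=capture('wrist');P=cloud(C,d);f=P[(abs(P[...,2]-.062)<.003)&(P[...,0]<.6)&(P[...,0]>.47)&(abs(P[...,1]+.015)<.1)];print(len(f),cv2.minAreaRect(f[:,:2].astype(np.float32)) if len(f) else 0,sense()['clock'])
E
```

```text
clock: 23.18
tool_pos: [0.4663, 0.006, 0.1961]
ee_rot: [[-0.984, 0.18, -0.0], [0.18, 0.984, 0.0], [0.0, -0.0, -1.0]]
wrist_force: [0.8, 0.1, -0.7]
finger_gap: 0.0001
grip_force: 0.0
clock: 23.55
tool_pos: [0.4659, 0.006, 0.2024]
ee_rot: [[-0.984, 0.18, -0.004], [0.18, 0.984, 0.001], [0.004, -0.0, -1.0]]
wrist_force: [-0.6, 1.0, -0.1]
finger_gap: -0.0002
grip_force: 0.0
0.08514761305129531
535 ((0.5717266798019409, -0.03251107037067413), (0.1627841293811798, 0.0177766140550375), 80.09354400634766) 23.65
```

View pics/t5.png

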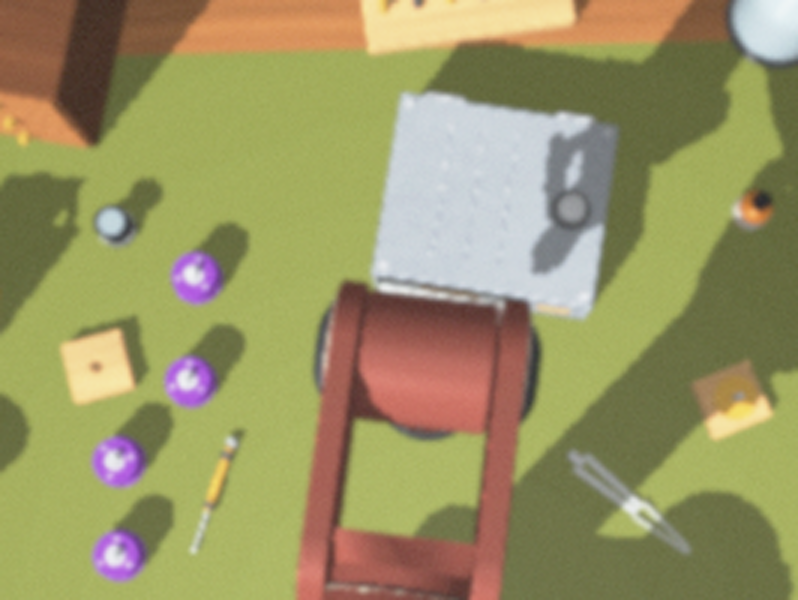

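The tray front lies against the case (edge at about (440,290)), the plunger at (572,208) is up, and the other things are undisturbed. Handing in.

```bash
python3 -c "from bench import job_done;print(job_done())"
```

```text
the job is handed in; nothing more can be done
None
```

The barrel stands in the tray's block and the tray is latched shut with its plunger back up; the job was handed in at about 24 s, and no verdict came back.

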